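Set up a spacer for priming and pick the fullest spray can by feel

ROBOT

A 6-joint arm with a two-finger parallel gripper is mounted at the origin on the work surface; the furniture and walls round the work are solid. World frame = base frame: x ahead of the robot, y to its left, z up, the work surface at z = 0. Lengths are in m, angles in rad, forces in N, time in s.
With the tool pointing down it reaches from about 0.25 to 0.8 m from the base axis. Payload 3.9 kg.
Tool frame: the origin (TCP) lies at the very end of the fingers, on their centre line; the grasp point (between the pads) lies robot.grip_point_offset behind it (robot.grip_point_offset is the distance from the TCP to the grasp point, in m); z points along the fingers, y is the line along which they close (so a half turn about z gives the same grasp; the last joint's range is limited). The gripper opens to 85 mm and grips with 20 to 120 N. Pads are 22 mm wide; open, the fingers measure 114 mm over their backs; the gripper's body (76 mm by 85 mm) begins 54 mm behind the grasp point. The pads swing forward as they close: fully open they stand 13 mm farther back than shut.
Start: joints at [1.169, 0.26, -0.138, 1.173, 0, 1.571], TCP at [0.205, 0.483, 0.231] pointing down, gripper open.
Joint ranges: [-2.78, 2.78], [-0.83, 1.72], [-1.28, 1.37], [-1.9, 2.12], [-1.57, 1.48], [-3.14, 3.14]. Speed limits (rad/s): [2.57, 2.57, 3.14, 3.14, 3.14, 3.14].

INTERFACE

Orientations are given as a unit quaternion [w, x, y, z].
In Python, from bench import robot, cams, ticket gives the robot as it stands.
- The arm moves only by the tool arm_command, never from a script. Its argument "plan" is text: rows parted by semicolons, each of 4 numbers parted by spaces: the shift along the tool's x, y, z scaled (see below), then the turn about the tool's z scaled (see below). A call has 1 to 20 rows; each row shifts and turns the commanded pose from where the row before left it, along the tool's axes as they then stand; what a row does not reach is not made up. The controller multiplies each number of a shift by 0.03 m and each number of a turn by 0.1 rad. A row lasts 1/8 s, in which the tool goes at most 62.5 mm and 10.7 degrees, less where a joint would pass 70% of its speed; a pose out of reach is approached as far as the arm can. A call with a number of a shift or a turn outside -1 to 1 is refused whole. A call with a gripper value outside its range is refused whole. "fingers" is the opening, from -1 (shut) to 1 (fully open), set as the call begins (left out, the last holds). The fingers move at their own pace and stop on an object; "squeeze" is the grip in N (left out, the last holds). Time passes only in rows, so rows that do not move let the fingers close. It gives the time, the measured TCP pose, the force, the opening and the grip force at its end, in the units of the state.
- robot.observe(): the state, without advancing time (a new reading comes with each control period).
- cams.grab_frame(name): name is "scene" or "top" or "wrist"; returns (picture, depth): 480x640x3 uint8, blue, green, red; 480x640 float32, m along the optical axis (not along the pixel's ray), 0 where there is no reading.
- cams.calibration(name): a dict with "intrinsics" (3x3 intrinsics, pixels), "R" (3x3) and "t" (3): a world point X has camera coordinates R X + t. Camera axes: x right, y down, z forward; pixel columns grow to the right and rows downward; lengths in m; the calibration is good to about 2 mm. A picture is of the moment at which its call begins: read the wrist's pose just before it. calibration takes no time and is no camera call; for the wrist camera it gives the pose at the moment of the call.
- ticket.close_job(): hands the job in; it is judged then, once.
The state is a dict: "time": time; "joint_pos": joint angles; "joint_velocities": joint speeds; "tau": joint torques, N m; "tool_pos": TCP position; "ee_rot": TCP orientation; "force": force on the tool from outside, world axes, zero at the start; "wrist_torque": the same for the moment, N m; "grip_width": finger opening in m; "grip_force": force on a finger pad.
Only numpy, scipy, OpenCV 4.12 (cv2) and the standard library are available. Lean on these libraries where they do the work, as an engineer would, in place of code of your own. Each camera call takes 0.05 s, during which the arm holds its last target. There are 200 camera calls.

TASK

Set up the bare steel spacer for priming: take it out of the parts tray, leaving the nuts in their pockets, and set it fully down over the pin of the paint stand. Then find out by lifting them which of the three identical spray cans is the fullest, that is the heaviest. Finish while still holding that can up in the gripper, upright and well clear above its rack, with the other two standing back in the rack's wells.

Things in the scene. Friction and masses are not known exactly. Their poses are not given: they have to be found in the camera images.
- spacer_mid (a point): middle of the bare steel spacer, a tube 24 mm across and 36 mm long with a 14 mm bore, 70 g; this point is on its axis, 18 mm above its lower end. It stands on end in a pocket of the tray, its axis (z) upright, its upper 26 mm above the tray's top face
- tray: black parts tray, fixed, 144 mm (its x) by 63 mm (its y), 15 mm high, with three round pockets 30 mm across and 10 mm deep in a row along its x, 44 mm apart (at x = -44, 0, 44 mm); origin under its centre on the bench; z up
- nut_1_mid (a point): middle of a steel hexagon nut, 24 by 27 by 13 mm, lying in a pocket of the tray (3 mm of it above the tray's top face); it stays there
- nut_2_mid (a point): middle of the second steel hexagon nut, like the first; it stays there too
- pin_seat (a point): paint stand, fixed: round dark base 84 mm across, a column 19 mm across, and on its upper end a shoulder 75 mm above the bench from which an upright pin rises; this point is on the pin's axis at the shoulder, where the spacer's lower end comes to rest. The pin is 9 mm thick and 28 mm tall, its upper 10 mm tapering to 3 mm
- rack: blue steel can rack, fixed, 84 mm (its x) by 262 mm (its y) and 45 mm high; base plate 4 mm thick, upper plate with three round wells 72 mm across in a row along its y, 85 mm apart; origin under its centre on the bench; z up
- can_1_mid (a point): middle of one of three identical white spray cans: body 66 mm across up to 158 mm above its foot, black cap 60 mm across from there to the top at 204 mm; this point is on the axis, 102 mm above the foot. The cap is tight: the can may be lifted by it. One can, which cannot be told by eye, is at least 0.15 kg heavier than either other; none is over 0.5 kg. Lifted 45 mm, a can is clear of the rack
- can_2_mid (a point): middle of one of three identical white spray cans: body 66 mm across up to 158 mm above its foot, black cap 60 mm across from there to the top at 204 mm; this point is on the axis, 102 mm above the foot. The cap is tight: the can may be lifted by it
- can_3_mid (a point): middle of one of three identical white spray cans: body 66 mm across up to 158 mm above its foot, black cap 60 mm across from there to the top at 204 mm; this point is on the axis, 102 mm above the foot. The cap is tight: the can may be lifted by it
Not all that is in view belongs to the job. What is shaped like the part that bears can_2_mid but red is not meant. Of the things that look like the part that bears spacer_mid, the smaller one is meant.

How it is judged:
On the way:
1. the spacer stands fully down on the pin of the paint stand, let go (horizontal distance between spacer_mid and pin_seat below 0.006 m and z of spacer_mid in the frame of pin_seat between 0.015 and 0.021 m and angle between spacer's own z axis and vertical below 0.15 rad and contact force between spacer and the fingers below 0.1 N), for 0.3 s.
At the end, for the whole second after the job is handed in: Spacer let go on the pin, upright, within 3 mm of the shoulder. One can gripped, still, upright (14 degrees), its middle over 180 mm up, within 0.2 m sideways of the rack centre, off the rack. The others, let go, stand upright on well floors, each loading the rack under 2.9 N (the light ones) (all of step 1 and ((height (world z) of can_1_mid above 0.18 m and horizontal distance between can_1_mid and rack below 0.2 m and angle between can_1's own z axis and vertical below 0.25 rad and contact force between can_1 and the fingers above 2 N and contact force between can_1 and rack below 0.1 N and linear speed of can_1 below 0.05 m/s and (height (world z) of can_2_mid between 0.104 and 0.11 m and angle between can_2's own z axis and vertical below 0.12 rad and contact force between can_2 and rack between 0.5 and 2.9 N and contact force between can_2 and the fingers below 0.1 N) and (height (world z) of can_3_mid between 0.104 and 0.11 m and angle between can_3's own z axis and vertical below 0.12 rad and contact force between can_3 and rack between 0.5 and 2.9 N and contact force between can_3 and the fingers below 0.1 N)) or (height (world z) of can_2_mid above 0.18 m and horizontal distance between can_2_mid and rack below 0.2 m and angle between can_2's own z axis and vertical below 0.25 rad and contact force between can_2 and the fingers above 2 N and contact force between can_2 and rack below 0.1 N and linear speed of can_2 below 0.05 m/s and (height (world z) of can_1_mid between 0.104 and 0.11 m and angle between can_1's own z axis and vertical below 0.12 rad and contact force between can_1 and rack between 0.5 and 2.9 N and contact force between can_1 and the fingers below 0.1 N) and (height (world z) of can_3_mid between 0.104 and 0.11 m and angle between can_3's own z axis and vertical below 0.12 rad and contact force between can_3 and rack between 0.5 and 2.9 N and contact force between can_3 and the fingers below 0.1 N)) or (height (world z) of can_3_mid above 0.18 m and horizontal distance between can_3_mid and rack below 0.2 m and angle between can_3's own z axis and vertical below 0.25 rad and contact force between can_3 and the fingers above 2 N and contact force between can_3 and rack below 0.1 N and linear speed of can_3 below 0.05 m/s and (height (world z) of can_1_mid between 0.104 and 0.11 m and angle between can_1's own z axis and vertical below 0.12 rad and contact force between can_1 and rack between 0.5 and 2.9 N and contact force between can_1 and the fingers below 0.1 N) and (height (world z) of can_2_mid between 0.104 and 0.11 m and angle between can_2's own z axis and vertical below 0.12 rad and contact force between can_2 and rack between 0.5 and 2.9 N and contact force between can_2 and the fingers below 0.1 N)))); the arm keeps its last pose, push and grip.
It fails at once if a spray can is knocked over or dropped on its side (angle between any of can_1, can_2, can_3's own z axis and vertical above 0.6 rad).
It fails at once if a nut leaves its pocket (distance of any of nut_1_mid, nut_2_mid from where it was at the start of the episode above 0.012 m).
It also fails if it takes over 70 s, if anything falls off the work surface, if the arm or the gripper's body presses on something with over 40 N, if the wrist force passes 120 N, or if a joint passes its speed limit or range.

## Working session

There is one attempt and no reset: what is moved stays moved. The work goes in short steps, Python scripts to look and compute and a tool call to move; the robot and the scene stay as the last step left them, time stands still between calls to the robot, and variables do not carry over. Pictures are saved under pics/ and viewed, at most 10 in all, crops included, and the job is handed in when it is done.

Besides the shell and the picture viewer there is one more tool, called by a JSON object that holds its "method" and its "body". arm_command: Moves the arm, as the interface text tells. Shifts and turns lie within -1 to 1; 1 stands for 0.03 m of shift or 0.1 rad of turn. Its arguments: {"type":"object","properties":{"plan":{"type":"string"},"fingers":{"type":"number"},"squeeze":{"type":"number"}},"required":["plan"]}

```bash
mkdir -p pics
python3 - <<'E'
from bench import robot,cams,ticket
import cv2,numpy as np
o=robot.observe()
print({k:np.round(v,3) for k,v in o.items()}, robot.grip_point_offset)
for n in ["scene","top"]:
    p,d=cams.grab_frame(n); cv2.imwrite(f"pics/{n}0.png",p); np.save(f"pics/{n}0.npy",d)
    c=cams.calibration(n); print(n,{k:np.round(v,3).tolist() for k,v in c.items()})
E
```

```text
{'time': np.float64(0.0), 'joint_pos': array([ 1.169,  0.261, -0.139,  1.173,  0.   ,  1.571]), 'joint_velocities': array([ 0.001, -0.001,  0.   ,  0.001, -0.002,  0.   ]), 'tau': array([ 3.0000e-03, -4.0568e+01,  2.5392e+01,  1.9000e-02,  0.0000e+00,
        0.0000e+00]), 'tool_pos': array([0.205, 0.483, 0.23 ]), 'ee_rot': array([-0.   ,  0.2  ,  0.98 , -0.001]), 'force': array([-0.589, -0.08 ,  0.092]), 'wrist_torque': array([-0.04 , -0.003, -0.008]), 'grip_force': np.float64(0.0), 'grip_width': np.float64(0.086)} 0.0187
scene {'intrinsics': [[613.944, 0.0, 327.263], [0.0, 613.944, 238.799], [0.0, 0.0, 1.0]], 'R': [[0.392, -0.92, 0.0], [-0.756, -0.323, -0.569], [0.524, 0.223, -0.822]], 't': [-0.285, 0.443, 0.686]}
top {'intrinsics': [[457.553, 0.0, 324.058], [0.0, 457.553, 241.952], [0.0, 0.0, 1.0]], 'R': [[0.027, -1.0, -0.001], [-0.992, -0.027, -0.124], [0.124, 0.005, -0.992]], 't': [-0.068, 0.581, 0.874]}
```

View pics/scene0.png

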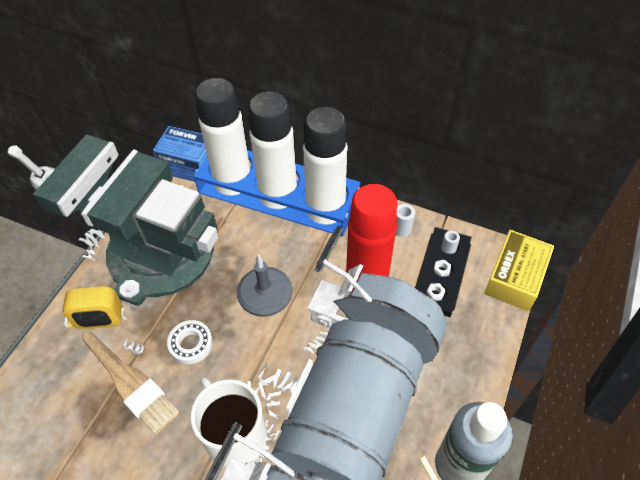

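View pics/top0.png

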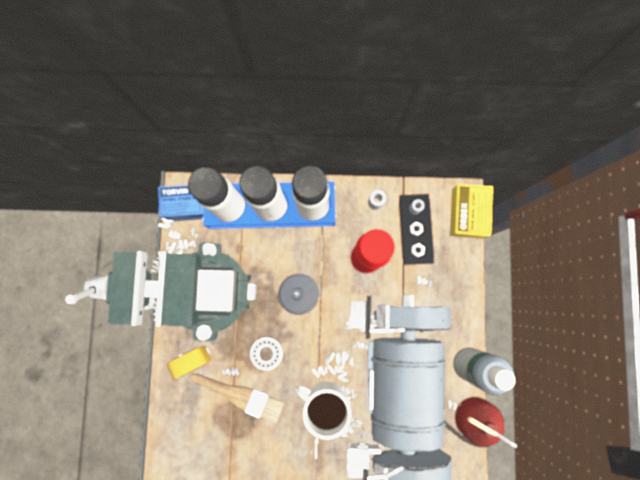

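The scene view shows the white cans in the blue rack, the paint stand at (265,290) and the tray at (445,270) with the spacer at (450,242). In the top view the cans' caps are at (210,187), (262,186) and (311,186). The stand is at (298,294), the tray at (417,228) with the spacer at (417,206), and the larger decoy tube at (377,199). The grey machine in the foreground is an obstacle, and so is the red can.

```bash
cat > h.py <<'E'
import cv2,numpy as np
from bench import robot,cams
def world(d,c):
    K,R,t=map(np.array,(c["intrinsics"],c["R"],c["t"]))
    v,u=np.indices(d.shape)
    P=np.stack([(u-K[0,2])/K[0,0]*d,(v-K[1,2])/K[1,1]*d,d],-1)
    W=(P-t)@R; W[d<=0]=np.nan
    return W
def ray(u,v,z,c):
    K,R,t=map(np.array,(c["intrinsics"],c["R"],c["t"]))
    o=-R.T@t; r=R.T@np.linalg.solve(K,[u,v,1]); return o+r*(z-o[2])/r[2]
E
python3 - <<'E'
from h import *
c=cams.calibration("top"); d=np.load("pics/top0.npy"); W=world(d,c); p=cv2.imread("pics/top0.png")
def box(n,u0,u1,v0,v1,z0,z1):
    w=W[v0:v1,u0:u1].reshape(-1,3); w=w[(w[:,2]>z0)&(w[:,2]<z1)]
    if len(w)<5: print(n,len(w));return
    q=w[:,:2].astype(np.float32); (x,y),r=cv2.minEnclosingCircle(q)
    print(n,len(w),"mec",np.round([x,y,r],4),"mean",w.mean(0).round(4),"min",w.min(0).round(3),"max",w.max(0).round(3), "rect",cv2.minAreaRect(q))
box("can a",185,235,160,215,.195,.23)
box("can b",238,288,160,215,.195,.23)
box("can c",288,335,160,215,.195,.23)
box("rack",195,345,175,235,.038,.05)
box("spacer",405,430,193,217,.03,.06)
box("tray",395,440,190,270,.01,.019)
box("nut",405,430,218,270,.0165,.025)
box("decoy",362,392,185,212,.02,.08)
box("red",345,400,225,275,.15,.3)
box("pin",275,320,270,318,.08,.12)
box("column",275,320,270,318,.06,.12)
box("base",275,320,270,318,.003,.03)
box("grey",345,455,295,480,.02,.6)
for r in range(300,480,30): print(r,[round(float(W[r,u,2]),2) for u in range(345,460,12)])
box("vise",100,260,235,345,.02,.4)
box("mug",295,355,385,445,.02,.4)
box("bottle",450,520,340,400,.02,.4)
box("redbot",450,520,395,450,.02,.4)
for v,u in [(30,300),(120,300),(300,560),(165,300)]: print(W[v,u])
E
```

```text
can a 1024 mec [0.6532 0.1449 0.0298] mean [0.6516 0.1431 0.2077] min [0.624 0.116 0.195] max [0.683 0.174 0.213] rect ((0.653101921081543, 0.14425937831401825), (0.05735952407121658, 0.05723303556442261), 45.91215133666992)
can b 1011 mec [0.6574 0.0607 0.0297] mean [0.6558 0.0594 0.2079] min [0.629 0.031 0.195] max [0.686 0.089 0.212] rect ((0.6574752330780029, 0.05973423644900322), (0.05758458003401756, 0.05701708421111107), 2.3632123470306396)
can c 1009 mec [ 0.6603 -0.0258  0.0296] mean [ 0.6582 -0.0261  0.2081] min [ 0.631 -0.055  0.195] max [0.689 0.003 0.213] rect ((0.6596776843070984, -0.026145219802856445), (0.05768926814198494, 0.05767982825636864), 66.79191589355469)
rack 1770 mec [0.6566 0.066  0.1429] mean [0.6404 0.047  0.0455] min [ 0.609 -0.074  0.038] max [0.705 0.206 0.05 ] rect ((0.6564750671386719, 0.06704559922218323), (0.08380652219057083, 0.28008729219436646), 2.717616558074951)
spacer 92 mec [ 0.6615 -0.2373  0.012 ] mean [ 0.6611 -0.2368  0.0404] min [ 0.65  -0.249  0.03 ] max [ 0.673 -0.226  0.046] rect ((0.6616203784942627, -0.23717080056667328), (0.02124
[... 2720 characters left out ...]
636), (0.12434075772762299, 0.08388610929250717), 23.70380210876465)
bottle 2362 mec [ 0.3447 -0.3776  0.0692] mean [ 0.3548 -0.3464  0.1228] min [ 0.285 -0.413  0.02 ] max [ 0.405 -0.314  0.192] rect ((0.34092843532562256, -0.3718048930168152), (0.10643847286701202, 0.10880248248577118), 14.015392303466797)
redbot 2249 mec [ 0.257  -0.359   0.0722] mean [ 0.2536 -0.3554  0.0682] min [ 0.203 -0.413  0.02 ] max [ 0.308 -0.293  0.18 ] rect ((0.2489793449640274, -0.3596620261669159), (0.09893845021724701, 0.12067714333534241), 9.598395347595215)
[ 0.7800319  -0.01895553  0.4405644 ]
[ 0.77943131 -0.00458011  0.17089552]
[ 0.47761161 -0.41087361  0.24367747]
[ 0.781409    0.01036615 -0.10784877]
```

{"method": "arm_command", "body": {"plan": "0 0 -1 -1;0 0 -1 -1;0 0 -1 -1;0 0 -1 -1;0 0 0 0", "fingers": 0.3, "squeeze": 40}}

```text
time: 0.72
tool_pos: [0.2057, 0.4841, 0.3532]
ee_rot: [0.001, 0.001, 1.0, 0.002]
force: [-0.1, 0.5, -0.6]
grip_width: 0.0561
grip_force: 0.0
```

{"method": "arm_command", "body": {"plan": "-0.7 -1 0 0;-0.7 -1 0 0;-0.7 -1 0 0;-0.7 -1 0 0;-0.7 -1 0 0;-0.7 -1 0 0;-0.7 -1 0 0;-0.7 -1 0 0;-0.7 -1 0 0;-0.7 -1 0 0;-0.7 -1 0 0;-0.7 -1 0 0;-0.7 -1 0 0;-0.7 -1 0 0;-0.7 -1 0 0;-0.7 -1 0 0;-0.7 -1 0 0;-0.7 -1 0 0;-0.7 -1 0 0;-0.7 -1 0 0"}}

```text
time: 3.22
tool_pos: [0.6243, -0.1185, 0.3495]
ee_rot: [-0.001, 0.001, 1.0, 0.0]
force: [0.7, 0.1, 0.6]
grip_width: 0.0556
grip_force: 0.0
```

{"method": "arm_command", "body": {"plan": "-0.3 -1 1 0;-0.3 -1 1 0;-0.3 -1 1 0;-0.3 -1 1 0;0 0 1 0;0 0 0 0;0 0 0 0"}}

```text
time: 4.1
tool_pos: [0.66, -0.2373, 0.2016]
ee_rot: [-0.0, 0.001, 1.0, 0.0]
force: [0.5, 0.9, 1.0]
grip_width: 0.0553
grip_force: 0.0
```

Run:
```python
from h import *
o=robot.observe(); print(o["tool_pos"],o["ee_rot"],o["joint_pos"])
c=cams.calibration("wrist"); p,d=cams.grab_frame("wrist"); cv2.imwrite("pics/w1.png",p); np.save("pics/w1.npy",d)
W=world(d,c)
m=(W[...,2]>.03)&(W[...,2]<.055)&(abs(W[...,0]-.66)<.03)&(abs(W[...,1]+.237)<.03)
q=W[m]; v,u=np.nonzero(m); print(m.sum(), cv2.minEnclosingCircle(q[:,:2].astype(np.float32)),q.mean(0),u.mean(),v.mean())
```

```text
[ 0.66000295 -0.23731442  0.20164017] [-7.89183436e-05  9.02613003e-04  9.99999588e-01  4.97013973e-05] [-3.45189464e-01  5.86214152e-01  3.07868028e-01  1.29263233e+00
  4.02955792e-05 -3.43384241e-01]
508 ((0.661524772644043, -0.2333095818758011), 0.011983195319771767) [ 0.66066274 -0.23327902  0.0392382 ] 321.8877952755906 209.9015748031496
```

View pics/w1.png

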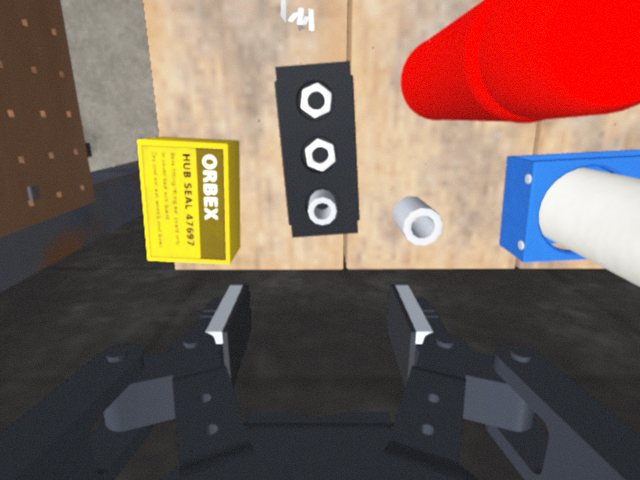

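The wrist view shows the spacer at (322,208) in the end pocket, the nuts at (320,155) and (316,100), and the decoy tube at (420,222). The fingers are centred on the spacer.

{"method": "arm_command", "body": {"plan": "-0.02 0.08 1 0;0 0 1 0;0 0 1 0;0 0 1 0;0 0 1 0;0 0 0.6 0;0 0 0.4 0;0 0 0 0;0 0 0 0"}}

```text
time: 5.28
tool_pos: [0.6615, -0.2356, 0.0225]
ee_rot: [0.001, 0.001, 1.0, -0.0]
force: [-0.7, 0.4, 0.0]
grip_width: 0.0552
grip_force: 0.0
```

{"method": "arm_command", "body": {"plan": "0 0 0 0;0 0 0 0;0 0 0 0;0 0 0 0;0 0 0 0;0 0 0 0", "fingers": -1}}

```text
time: 6.02
tool_pos: [0.6612, -0.2355, 0.0223]
ee_rot: [0.001, 0.001, 1.0, -0.0]
force: [-0.2, 0.1, 5.1]
grip_width: 0.0227
grip_force: 39.4
```

{"method": "arm_command", "body": {"plan": "0 0 -0.3 0;0 0 -0.7 0;0 0 -1 0;0 0 -1 0;0 0 -1 0;0 0 -1 0;0 0 -1 0;0 0 -1 0;0 0 -1 0;0 0 -1 0;0 0 0 0"}}

```text
time: 7.4
tool_pos: [0.6617, -0.2356, 0.2941]
ee_rot: [0.002, 0.001, 1.0, -0.001]
force: [0.2, -0.1, -0.8]
grip_width: 0.0223
grip_force: 39.3
```

{"method": "arm_command", "body": {"plan": "0.75 0.97 0 0;0.75 0.97 0 0;0.75 0.97 0 0;0.75 0.97 0 0;0.75 0.97 0 0;0.75 0.97 0 0;0.75 0.97 0 0;0.75 0.97 0 0;0 0 0.9 0;0 0 0.9 0;0 0 0.9 0;0 0 0.6 0;0 0 0 0;0 0 0 0"}}

```text
time: 9.15
tool_pos: [0.4809, -0.0021, 0.1923]
ee_rot: [-0.0, 0.001, 1.0, 0.0]
force: [0.3, -0.0, -0.5]
grip_width: 0.0228
grip_force: 39.4
```

Run:
```python
from h import *
o=robot.observe(); print(o["tool_pos"],o["ee_rot"],o["grip_width"],o["grip_force"])
for n in ["wrist","top","scene"]:
    c=cams.calibration(n); p,d=cams.grab_frame(n); W=world(d,c)
    if n=="wrist": cv2.imwrite("pics/w2.png",p)
    if n=="scene": cv2.imwrite("pics/s2.png",cv2.resize(p[200:340,180:360],None,fx=4,fy=4))
    near=(abs(W[...,0]-.48)<.04)&(abs(W[...,1]+.003)<.04)
    for a,b in [(.072,.11),(.11,.155)]:
        m=near&(W[...,2]>a)&(W[...,2]<b); q=W[m]
        if m.sum()>5: print(n,a,m.sum(),q.mean(0).round(4),q.min(0).round(4),q.max(0).round(4))
```

```text
[ 0.48086044 -0.00210835  0.19230987] [-1.66224016e-04  8.99797299e-04  9.99999581e-01  1.65800952e-05] 0.022831043038441613 39.350877553224564
wrist 0.072 553 [0.4769 0.0015 0.0816] [ 0.4696 -0.0077  0.0723] [0.4873 0.0108 0.1039]
scene 0.072 157 [ 0.4774 -0.0023  0.0826] [ 0.47   -0.0107  0.0722] [0.4889 0.0074 0.1035]
```

View pics/w2.png

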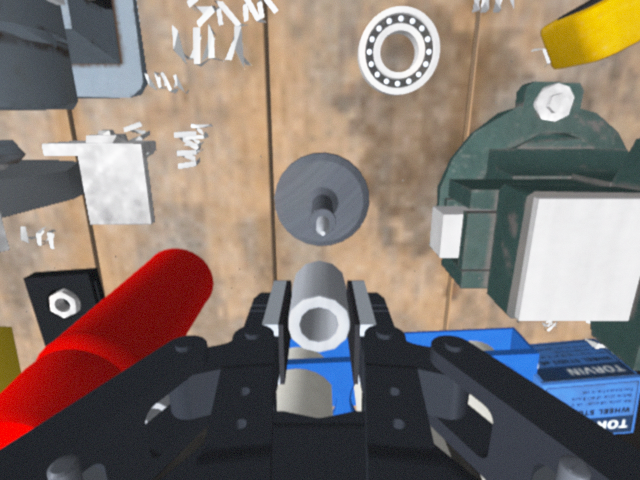

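View pics/s2.png

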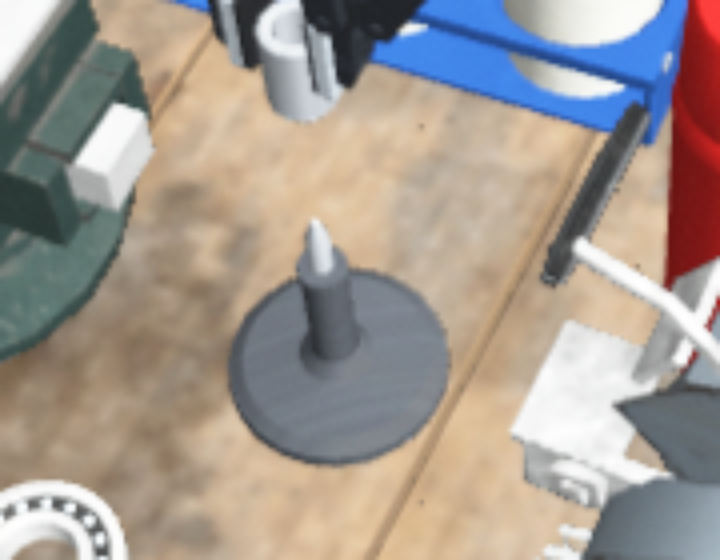

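The wrist view shows the spacer held straight: its upper ring is centred at about (320,323) and the pin tip is at (322,228). The scene crop shows the spacer upright just behind and above the pin, with the tip at full-frame (259.5,255.5) and the top ring at about (251,205).

Run:
```python
from h import *
for n in ["wrist","scene","wrist"]:
    c=cams.calibration(n); p,d=cams.grab_frame(n); W=world(d,c)
    if n=="wrist":
        g=cv2.cvtColor(p,cv2.COLOR_BGR2GRAY)
        # shoulder/pin rows, bore
        print("ring",ray(320,323,.211,c).round(4),"tip",ray(322,228,.102,c).round(4),W[323,320].round(4))
        ring=(abs(W[...,2]-.211)<.006)&(abs(W[...,0]-.48)<.03)&(abs(W[...,1]+.003)<.0135)
        v,u=np.nonzero(ring); print(ring.sum(), W[ring].min(0),W[ring].max(0))
    else:
        print("ring",ray(251.2,205.5,.211,c).round(4),"tip",ray(259.5,255.5,.103,c).round(4))
        m=(W[...,2]>.16)&(W[...,2]<.213)&(abs(W[...,0]-.48)<.02)&(abs(W[...,1]+.003)<.02); print(m.sum(),W[m].min(0),W[m].max(0))
```

```text
ring [ 4.812e-01 -4.000e-04  2.110e-01] tip [0.477  0.0013 0.102 ] [ 4.885e-01 -4.000e-04  1.987e-01]
2881 [ 0.46941246 -0.01649012  0.2050016 ] [0.49377261 0.01047212 0.21697972]
ring [ 0.4828 -0.0005  0.211 ] tip [ 0.4795 -0.0028  0.103 ]
471 [ 0.46963846 -0.02267382  0.17624131] [0.49276566 0.01488289 0.21299829]
ring [ 4.81e-01 -4.00e-04  2.11e-01] tip [0.4768 0.0013 0.102 ] [ 4.889e-01 -4.000e-04  1.977e-01]
2867 [ 0.46935209 -0.01649526  0.20500124] [0.49408842 0.01049449 0.21694788]
```

{"method": "arm_command", "body": {"plan": "0.09 0 0.6 0;0 0 0.6 0;0 0 0.6 0;0 0 0.2 0;0 0 0.2 0;0 0 0.2 0;0 0 0.2 0;0 0 0 0"}}

```text
time: 10.45
tool_pos: [0.478, -0.0021, 0.114]
ee_rot: [-0.0, 0.001, 1.0, 0.0]
force: [0.5, -0.1, -1.1]
grip_width: 0.0226
grip_force: 39.3
```

Run:
```python
from h import *
o=robot.observe(); print(o["tool_pos"],o["force"],o["wrist_torque"])
p,d=cams.grab_frame("scene"); q,_=cams.grab_frame("wrist")
cv2.imwrite("pics/s3.png",np.hstack([cv2.resize(p[180:330,200:330],(520,600)),q[170:370,280:370].repeat(3,0).repeat(3,1)]))
```

```text
[ 0.47801279 -0.00209559  0.11396138] [ 0.45402686 -0.07180594 -1.06907311] [-0.02098686  0.00725672 -0.02228665]
```

View pics/s3.png

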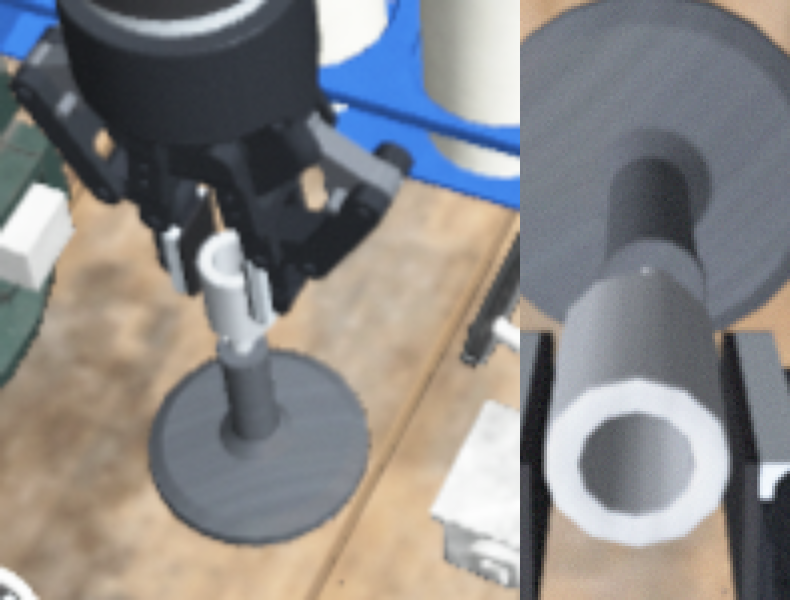

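The spacer's lower end is now just over the pin tip in both views, with no contact force, so I continue down.

{"method": "arm_command", "body": {"plan": "0 0 0.1 0;0 0 0.1 0;0 0 0.1 0;0 0 0.1 0;0 0 0 0"}}

```text
time: 11.18
tool_pos: [0.478, -0.0021, 0.102]
ee_rot: [-0.0, 0.001, 1.0, 0.0]
force: [0.1, 0.2, -1.3]
grip_width: 0.0226
grip_force: 39.4
```

{"method": "arm_command", "body": {"plan": "0 0 0.1 0;0 0 0.1 0;0 0 0.06 0;0 0 0 0"}}

```text
time: 11.68
tool_pos: [0.4782, -0.0021, 0.0943]
ee_rot: [-0.0, 0.001, 1.0, -0.0]
force: [-0.2, 0.2, -1.7]
grip_width: 0.0223
grip_force: 39.4
```

{"method": "arm_command", "body": {"plan": "0 0 0.05 0;0 0 0 0"}}

```text
time: 11.92
tool_pos: [0.4783, -0.0021, 0.093]
ee_rot: [-0.0, 0.001, 1.0, -0.0]
force: [0.5, -0.1, -0.4]
grip_width: 0.0227
grip_force: 39.4
```

{"method": "arm_command", "body": {"plan": "0 0 0 0;0 0 0 0;0 0 0 0", "fingers": 0}}

```text
time: 12.3
tool_pos: [0.4785, -0.0021, 0.0931]
ee_rot: [0.0, 0.001, 1.0, -0.0]
force: [-0.3, -0.1, -0.4]
grip_width: 0.0424
grip_force: 0.0
```

{"method": "arm_command", "body": {"plan": "0 0 -0.5 0;0 0 -1 0;0 0 -1 0;0 0 -1 0;0 0 -1 0;0 0 -1 0;0 0 -1 0;0 0 -1 0;0 0 0 0"}}

```text
time: 13.42
tool_pos: [0.4798, -0.0021, 0.3203]
ee_rot: [0.003, 0.001, 1.0, -0.0]
force: [0.5, 0.2, -0.3]
grip_width: 0.0424
grip_force: 0.0
```

Run:
```python
from h import *
o=robot.observe(); print(o["tool_pos"],o["force"],o["joint_pos"])
for n in ["scene","top"]:
    c=cams.calibration(n);p,d=cams.grab_frame(n);W=world(d,c)
    m=(W[...,2]>.06)&(W[...,2]<.13)&(abs(W[...,0]-.48)<.03)&(abs(W[...,1]+.003)<.03)
    q=W[m]; print(n,m.sum(),q.min(0),q.max(0),np.percentile(q[:,2],[50,90,97]))
    if n=="scene": cv2.imwrite("pics/s4.png",cv2.resize(p[200:330,200:330],(520,520)))
```

```text
[ 0.47977075 -0.00213282  0.32031469] [ 0.46029517  0.19787315 -0.33443898] [-4.43698879e-03  1.54531569e-01 -4.48524050e-02  1.36634593e+00
 -1.26888235e-05 -2.59099991e-03]
scene 446 [ 0.46640622 -0.01593854  0.06021226] [0.49087386 0.00814034 0.11423938] [0.10216026 0.11190155 0.11281074]Traceback (most recent call last):
  File "<stdin>", line 6, in <module>
    return umr_minimum(a, axis, None, out, keepdims, initial, where)
ValueError: zero-size array to reduction operation minimum which has no identity
```

View pics/s4.png

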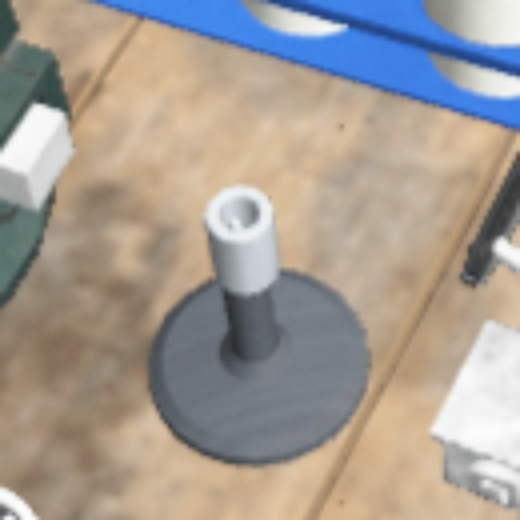

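The spacer is fully down: the pin tip shows inside the bore, and the top is at about 0.111 m against the expected 0.111. Next I turn the tool for the cans.

{"method": "arm_command", "body": {"plan": "0 0 0 1;0 0 0 1;0 0 0 1;0 0 0 1;0 0 0 1;0 0 0 1;0 0 0 1;0 0 0 1;0 0 0 1;0 0 0 1;0 0 0 1;0 0 0 1;0 0 0 1;0 0 0 1;0 0 0 1;0 0 0 0.7;0 0 0 0", "fingers": 1}}

```text
time: 15.65
tool_pos: [0.4776, -0.0021, 0.3166]
ee_rot: [-0.001, 0.707, 0.707, -0.001]
force: [-0.0, 0.5, -0.5]
grip_width: 0.0855
grip_force: 0.0
```

Run:
```python
from h import *
o=robot.observe(); print(o["tool_pos"],o["ee_rot"],o["force"])
for n in ["scene","wrist"]:
    c=cams.calibration(n);p,d=cams.grab_frame(n);W=world(d,c)
    for g in [(.653,.145),(.657,.06),(.66,-.026)]:
        m=(abs(W[...,2]-.207)<.006)&(np.hypot(W[...,0]-g[0],W[...,1]-g[1])<.038)
        q=W[m]
        if m.sum()>20: print(n,g,m.sum(),cv2.minEnclosingCircle(q[:,:2].astype(np.float32)),q[:,2].mean())
```

```text
[ 0.47755781 -0.00210212  0.31660573] [-0.00096074  0.70716586  0.70704641 -0.00095051] [-0.02260538  0.5030858  -0.48407513]
scene (0.653, 0.145) 38 ((0.6408880949020386, 0.16721060872077942), 0.012043315917253494) 0.20734119491113395
scene (0.657, 0.06) 574 ((0.6563528180122375, 0.06067042425274849), 0.029294103384017944) 0.20726168289973698
scene (0.66, -0.026) 1050 ((0.65987229347229, -0.02463844232261181), 0.030313687399029732) 0.20777426216252973
wrist (0.653, 0.145) 2049 ((0.6471904516220093, 0.13237214088439941), 0.02259759232401848) 0.20671001702370148
wrist (0.657, 0.06) 6642 ((0.656441330909729, 0.06555875390768051), 0.029764186590909958) 0.20715893082999393
wrist (0.66, -0.026) 5078 ((0.6588164567947388, -0.021080249920487404), 0.02943873032927513) 0.2070490404885994
```

{"method": "arm_command", "body": {"plan": "-0.13 1 0 0;-0.13 1 0 0;-0.13 1 0 0;-0.13 1 0 0;-0.13 1 0 0;-0.12 1 0 0;0 0.08 0 0;0 0 1 0;0 0 1 0;0 0 1 0;0 0 1 0;0 0 0.7 0;0 0 0.3 0;0 0 0 0;0 0 0 0"}}

```text
time: 17.62
tool_pos: [0.6612, -0.0254, 0.1693]
ee_rot: [0.001, 0.707, 0.707, 0.001]
force: [0.3, 0.1, -0.3]
grip_width: 0.0852
grip_force: 0.0
```

{"method": "arm_command", "body": {"plan": "0 0 0 0;0 0 0 0;0 0 0 0;0 0 0 0;0 0 0 0;0 0 0 0", "fingers": -1, "squeeze": 40}}

```text
time: 18.38
tool_pos: [0.6614, -0.0255, 0.1693]
ee_rot: [0.001, 0.707, 0.707, 0.001]
force: [-0.7, -0.9, 4.8]
grip_width: 0.0583
grip_force: 43.8
```

{"method": "arm_command", "body": {"plan": "0 0 -0.2 0;0 0 -0.3 0;0 0 -0.3 0;0 0 -0.3 0;0 0 0 0;0 0 0 0;0 0 0 0;0 0 0 0"}}

```text
time: 19.38
tool_pos: [0.6605, -0.0254, 0.2006]
ee_rot: [-0.0, 0.707, 0.707, -0.0]
force: [0.2, 0.3, -0.9]
grip_width: 0.0583
grip_force: 43.2
```

{"method": "arm_command", "body": {"plan": "0 0 0 0;0 0 0 0"}}

```text
time: 19.62
tool_pos: [0.6607, -0.0254, 0.2009]
ee_rot: [-0.0, 0.707, 0.707, -0.0]
force: [-0.2, -0.9, -0.6]
grip_width: 0.0579
grip_force: 43.2
```

```bash
cat >> h.py <<'E'
def capz(xy):
    c=cams.calibration("scene");p,d=cams.grab_frame("scene");W=world(d,c)
    m=(np.hypot(W[...,0]-xy[0],W[...,1]-xy[1])<.034)&(W[...,2]<.35)
    print("heights",np.histogram(W[m][:,2],bins=np.arange(0,.32,.02))[0]); return p
def force(n=8):
    F=[]
    for _ in range(n):
        cams.grab_frame("top"); F.append(robot.observe()["force"])
    print("F",np.mean(F,0).round(2),np.std(F,0).round(2))
E
python3 - <<'E'
from h import *
p=capz((.66,-.025)); force()
cv2.imwrite("pics/s5.png",p)
E
```

```text
heights [201   9 309 316 336 362 379 405 422 499 294 445 284 139 257]
F [ 0.01 -0.14 -1.49] [0.32 0.38 0.43]
```

View pics/s5.png

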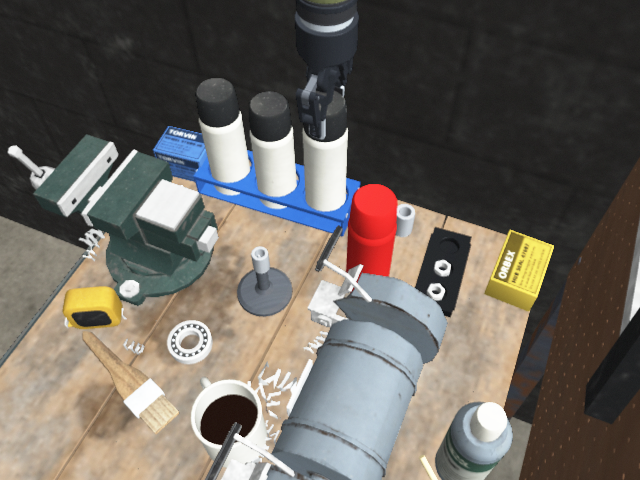

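The can at the near end of the rack is lifted about 30 mm and pulls roughly 1.2 N, so it is probably a light one. I put it back and go to the middle can.

{"method": "arm_command", "body": {"plan": "0 0 0.3 0;0 0 0.3 0;0 0 0.3 0;0 0 0.13 0;0 0 0 0;0 0 0 0"}}

```text
time: 20.82
tool_pos: [0.6609, -0.0254, 0.1701]
ee_rot: [0.0, 0.707, 0.707, 0.0]
force: [0.5, -0.4, -1.4]
grip_width: 0.0579
grip_force: 43.1
```

{"method": "arm_command", "body": {"plan": "0 0 0 0;0 0 0 0;0 0 0 0;0 0 0 0", "fingers": 1}}

```text
time: 21.32
tool_pos: [0.6608, -0.0254, 0.1702]
ee_rot: [0.0, 0.707, 0.707, 0.0]
force: [0.2, 0.1, -0.1]
grip_width: 0.0855
grip_force: 0.0
```

{"method": "arm_command", "body": {"plan": "0 0 -0.5 0;0 0 -1 0;0 0 -1 0;0 0 -0.5 0;0.7 -0.03 0 0;0.7 -0.03 0 0;0.7 -0.03 0 0;0.78 -0.02 0 0;0 0 0.5 0;0 0 1 0;0 0 1 0;0 0 0.48 0;0 0 0 0;0 0 0 0"}}

```text
time: 23.08
tool_pos: [0.6583, 0.0609, 0.1718]
ee_rot: [0.001, 0.708, 0.707, 0.001]
force: [-0.1, -0.7, 1.2]
grip_width: 0.0853
grip_force: 0.0
```

Run:
```python
from h import *
o=robot.observe(); print(o["time"],o["tool_pos"])
force(3)
c=cams.calibration("scene");p,d=cams.grab_frame("scene");W=world(d,c)
m=(np.hypot(W[...,0]-.66,W[...,1]+.025)<.034)&(W[...,2]>.195)&(W[...,2]<.225);print(m.sum(),np.percentile(W[m][:,2],[10,50,90]),cv2.minEnclosingCircle(W[m][:,:2].astype(np.float32)))
```

```text
23.075 [0.65829073 0.0609366  0.17182454]
F [ 0.45 -0.31  0.46] [0.11 0.5  0.28]
1192 [0.19993418 0.20793119 0.20971074] ((0.6581339240074158, -0.024171769618988037), 0.030488019809126854)
```

{"method": "arm_command", "body": {"plan": "0 0 0.05 0;0 0 0 0;0 0 0 0;0 0 0 0;0 0 0 0;0 0 0 0", "fingers": -1}}

```text
time: 24.02
tool_pos: [0.6579, 0.0609, 0.1698]
ee_rot: [0.0, 0.707, 0.707, 0.0]
force: [-0.7, -0.4, 5.1]
grip_width: 0.0579
grip_force: 43.9
```

{"method": "arm_command", "body": {"plan": "0 0 -0.2 0;0 0 -0.3 0;0 0 -0.3 0;0 0 -0.3 0;0 0 0 0;0 0 0 0;0 0 0 0"}}

```text
time: 24.9
tool_pos: [0.6572, 0.061, 0.2017]
ee_rot: [-0.0, 0.707, 0.707, -0.0]
force: [-0.6, 0.2, -1.8]
grip_width: 0.0578
grip_force: 43.2
```

Run:
```python
from h import *
o=robot.observe(); print(o["time"],o["tool_pos"],o["grip_width"]); force(10)
```

```text
24.9 [0.65721641 0.06096615 0.20174458] 0.05780770045948224
F [ 0.09 -0.17 -1.43] [0.52 0.35 0.83]
```

The middle can reads −1.43 N, also light, so the third should be the heavy one. I put this one back and check the third.

{"method": "arm_command", "body": {"plan": "0 0 0.3 0;0 0 0.3 0;0 0 0.3 0;0 0 0.14 0;0 0 0 0;0 0 0 0"}}

```text
time: 26.15
tool_pos: [0.6577, 0.061, 0.1712]
ee_rot: [0.0, 0.707, 0.707, 0.0]
force: [0.7, -0.8, -1.8]
grip_width: 0.0578
grip_force: 43.2
```

{"method": "arm_command", "body": {"plan": "0 0 0 0;0 0 0 0;0 0 0 0;0 0 0 0", "fingers": 1}}

```text
time: 26.65
tool_pos: [0.6576, 0.061, 0.1711]
ee_rot: [0.0, 0.707, 0.707, 0.0]
force: [1.3, -0.1, 0.5]
grip_width: 0.0854
grip_force: 0.0
```

{"method": "arm_command", "body": {"plan": "0 0 -0.5 0;0 0 -1 0;0 0 -1 0;0 0 -0.5 0;0.7 -0.04 0 0;0.7 -0.04 0 0;0.7 -0.04 0 0;0.7 -0.03 0 0;0 0 0.5 0;0 0 1 0;0 0 1 0;0 0 0.5 0;0 0 0 0;0 0 0 0"}}

```text
time: 28.4
tool_pos: [0.6538, 0.145, 0.1721]
ee_rot: [0.001, 0.708, 0.707, 0.001]
force: [-0.1, -0.1, -0.5]
grip_width: 0.0854
grip_force: 0.0
```

{"method": "arm_command", "body": {"plan": "0 0 0 0;0 0 0 0;0 0 0 0;0 0 0 0;0 0 0 0;0 0 0 0", "fingers": -1, "squeeze": 50}}

```text
time: 29.15
tool_pos: [0.6538, 0.1453, 0.1728]
ee_rot: [0.001, 0.707, 0.707, 0.001]
force: [-0.7, 0.3, 4.4]
grip_width: 0.0572
grip_force: 55.4
```

{"method": "arm_command", "body": {"plan": "0 0 -0.2 0;0 0 -0.3 0;0 0 -0.3 0;0 0 -0.3 0;0 0 0 0;0 0 0 0;0 0 0 0"}}

```text
time: 30.02
tool_pos: [0.6527, 0.1449, 0.2035]
ee_rot: [-0.0, 0.707, 0.707, -0.0]
force: [-0.0, 0.0, -4.5]
grip_width: 0.0571
grip_force: 54.4
```

Run:
```python
from h import *
o=robot.observe(); print(o["time"],o["tool_pos"],o["grip_width"]); force(10)
```

```text
30.025 [0.65273907 0.14493176 0.20348433] 0.057130327281560755
F [-0.02  0.01 -4.3 ] [0.59 0.45 0.5 ]
```

This can is the heavy one at −4.3 N. I raise it further and check the others.

{"method": "arm_command", "body": {"plan": "0 0 -0.4 0;0 0 -0.6 0;0 0 -0.6 0;0 0 -0.6 0;0 0 -0.4 0;0 0 -0.2 0;0 0 0 0;0 0 0 0;0 0 0 0;0 0 0 0;0 0 0 0;0 0 0 0"}}

```text
time: 32.02
tool_pos: [0.653, 0.145, 0.288]
ee_rot: [-0.0, 0.707, 0.707, -0.0]
force: [0.6, -0.4, -4.9]
grip_width: 0.0576
grip_force: 54.7
```

Run:
```python
from h import *
o=robot.observe(); print(o["time"],o["tool_pos"],o["grip_force"])
c=cams.calibration("scene");p,d=cams.grab_frame("scene");W=world(d,c)
for g,a,b in [((.657,.061),.195,.225),((.66,-.025),.195,.225),((.479,-.003),.09,.13)]:
    m=(np.hypot(W[...,0]-g[0],W[...,1]-g[1])<.034)&(W[...,2]>a)&(W[...,2]<b);print(m.sum(),np.percentile(W[m][:,2],[50,90]),cv2.minEnclosingCircle(W[m][:,:2].astype(np.float32)))
cv2.imwrite("pics/s6.png",p)
```

```text
32.025 [0.6530401  0.14503467 0.28796272] 54.67259897443
1126 [0.20787394 0.2094575 ] ((0.6563074588775635, 0.06125200539827347), 0.029744230210781097)
1191 [0.20801384 0.20967342] ((0.6574095487594604, -0.02499588020145893), 0.029551491141319275)
327 [0.10660598 0.1121465 ] ((0.47854000329971313, -0.0033942440059036016), 0.013473337516188622)
```

View pics/s6.png

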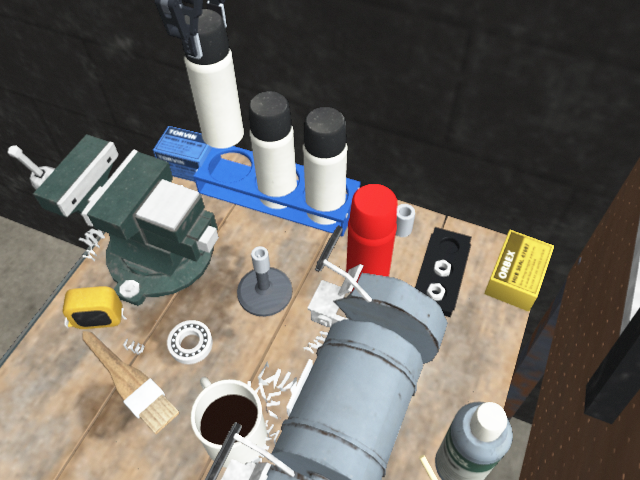

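The heavy can at (215,90) hangs upright, clear of the rack. The other two stand in their wells at (272,150) and (325,165), the spacer is on its pin at (261,260), and both nuts are still in the tray.

```bash
python3 -c "
from bench import ticket
print(ticket.close_job())"
```

```text
the job is handed in; nothing more can be done
None
```

I handed the job in, without seeing the verdict: the spacer is fully down on the pin, and the heaviest can (about 4.3 N against about 1.4 N for each other can) is held upright above its rack, with the other two back in their wells.

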